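# Clamp a texture roller in the carving cradle

## Robot

A 6-joint arm with a two-finger parallel gripper is mounted at the origin on the work surface. World frame = base frame: x ahead of the robot, y to its left, z up, the work surface at z = 0. Lengths are in m, angles in rad, forces in N, time in s.
With the tool pointing down it reaches from about 0.35 to 0.775 m from the base axis. Payload 5.5 kg.
Tool frame: the origin (TCP) lies at the very end of the fingers, on their centre line; the grasp point (between the pads) lies 19 mm behind it; z points along the fingers, y is the line along which they close (so a half turn about z gives the same grasp; the last joint's range is limited). The gripper opens to 85 mm and grips with 20 to 120 N. Pads are 22 mm wide; open, the fingers measure 114 mm over their backs; the gripper's body (76 mm by 85 mm) begins 54 mm behind the grasp point. The pads swing forward as they close: fully open they stand 13 mm farther back than shut.
Start: joints at [-1.265, 0.313, 0.046, 1.304, 0, 1.431], TCP at [0.248, -0.519, 0.231] pointing down, gripper open.
Joint ranges: [-2.76, 2.76], [-0.86, 1.69], [-1.03, 1.26], [-2.2, 2.34], [-1.47, 1.5], [-3.14, 3.14]. Speed limits (rad/s): [2.57, 2.57, 3.14, 3.14, 3.14, 3.14].

## Interface

Orientations are given as a unit quaternion [w, x, y, z].
In Python, from workcell import env, cams, ticket, spotter gives the robot as it stands.
- The arm moves only by the tool jog_arm, never from a script. Its argument "increments" is a list that holds one entry, the list of rows, each a list of 7 numbers: the shift along the tool's x, y, z in units of 0.25 m (1.0 is 0.25 m), then the turn, a rotation vector about the tool's x, y, z in units of 180 degrees (1.0 is 180 degrees), then the closure in counts, from 0 (fully open) to 255 (shut). A call has 1 to 20 rows; each row shifts and turns the commanded pose from where the row before left it, along the tool's axes as they then stand; what a row does not reach is not made up. A row lasts 1/10 s, in which the tool goes at most 50 mm and 8.59 degrees, less where a joint would pass 70% of its speed; a pose out of reach is approached as far as the arm can. A call with a number of a shift or a turn outside -1 to 1 is refused whole. A call with a gripper value outside its range is refused whole. The fingers move at their own pace and stop on an object; "force" is the grip in N (left out, the last holds). Time passes only in rows, so rows that do not move let the fingers close. It gives the time, the measured TCP pose, the force, the opening and the grip force at its end, in the units of the state.
- env.get_state(): the state, without advancing time (a new reading comes with each control period).
- cams.read_camera(name): name is "scene" or "top" or "wrist"; returns a dict with "pixels" (384x512x3 uint8, red, green, blue), "fx", "fy", "cx", "cy" (pixels), "xyz" and "attitude" of the camera in the world; the wrist camera has in their place "mount" (4x4, takes a point from camera to tool coordinates, whose origin is the TCP and whose axes are the flange's). Camera axes: x right, y down, z forward; pixel columns grow to the right and rows downward; lengths in m; the calibration is good to about 2 mm. The wrist camera is an equidistant fisheye: a pixel r from the principal point sees the ray r / f radians off the axis. A picture is of the moment at which its call begins: read the wrist's pose just before it. There is no depth.
- ticket.hand_in(): hands the job in; it is judged then, once.
Trained networks look in the newest picture that a camera, given by its name, has taken for a name from the list of things; names that differ only in an ending like _2 or _b are one class to them, and where a whole thing is asked for, a point or a joint stands for the part that bears it (a point fixed in the world has none). Each returns a list of dicts, best first, with "conf" (0 to 1); they miss things now and then, are a little off and sometimes report something else, mostly with a low value. They report only what shows in the picture. A call takes as long as a camera call. They do not tell look-alikes from the thing itself.
- spotter.find_in(target, camera): "uv" ([column, row] in pixels, amid what is visible of it).
- spotter.cut_out(target, camera): "region" (384x512 bool, what is visible of it) and "uv" ([column, row] in pixels, amid what is visible of it).
- spotter.landmark_of(target, camera): "uv" ([column, row] in pixels: a listed point, or the origin of a listed thing).
The state is a dict: "clock": time; "joint_pos": joint angles; "qvel": joint speeds; "tau": joint torques, N m; "tcp_pos": TCP position; "orientation": TCP orientation; "wrist_force": force on the tool from outside, world axes, zero at the start; "ft_torque": the same for the moment, N m; "finger_gap": finger opening in m; "grip_force": force on a finger pad.
Only numpy, scipy, OpenCV 4.12 (cv2) and the standard library are available. Lean on these libraries where they do the work, as an engineer would, in place of code of your own. Each camera call takes 0.05 s, during which the arm holds its last target. There are 200 camera calls.

## Task

Lay the blue texture roller gently into the two V-blocks of the carving cradle so that it settles in both, and let go of it. Then push the orange tail post towards it until its sprung tip has slid the roller along against the brass stop screw and is itself pressed in about half-way: snug, neither loose nor driven in solid, and never with a hard shove. Leave everything else on the bench where it is.

Things in the scene. Friction and masses are not known exactly. Their poses are not given: they have to be found in the camera images.
- cradle: carving cradle, fixed: turquoise base 104 x 290 x 12 mm with two aluminium V-blocks (45 degree flanks) at y = -40 and +40 mm, each 16 mm thick along y, 96 mm wide, tops at z = 63 mm; between them 64 mm are free down to the base. Origin on the bench midway between the V-blocks; y runs along the Vs towards the tail, z up
- seat (a point): midway between the V-blocks, 60 mm above the bench, axes as the cradle's: the axis of a seated roller passes through here along y. Laid with its centre here the roller clears the stop screw by 5 to 17 mm and the tail's tip by at least 25 mm
- stop: dark steel bracket of the cradle, 50 mm wide, top 82 mm above the bench; origin under its foot at cradle y = -107, z = 12 mm, axes as the cradle's. A brass stop screw at the roller axis' height faces +y; its end stands 15 to 27 mm from this origin along +y, as somebody left it (not measured; it does not give)
- tail: carriage with orange post, slides along cradle y, closing towards -y; origin in the post at the roller axis' height, axes as the cradle's. Starts at cradle y = 135 to 147 mm, may go to 77. Steady friction about 10 N, stays where left. Its rubber-faced tip ends 35 mm from this origin along -y and is sprung: gives 5 mm at 1.6 N per mm (half-way 4 N, full 8 N), then solid
- tail_grip (a point): where to pinch or push the orange post: on its centre line, 92 mm above the bench; the post is 22 mm wide (cradle x) and 18 mm thick (cradle y), its top is 110 mm above the bench
- blue_roller_center (a point): centre of the blue roller: solid cylinder 44 mm in diameter, 150 mm long, blue with white rings, about 0.15 kg; its own y axis is the roller's axis. It starts lying on the rack with its centre 35 mm above the bench, its middle free for fingers on both sides down to 10 mm above the bench
- blue_roller: the same roller as a body; origin at its centre, y along its axis
- red_roller_center (a point): centre of the brown-red roller of the same size, on the other place of the rack, 100 mm away; leave it alone
- rack: wooden rack 200 x 120 mm, 10 mm high, origin under its centre; the rollers lie along its y axis at x = -50 and +50 mm, on stubs up to 18 mm high near their ends
- sponge: round yellow sponge, 84 mm across, 34 mm high, origin under its centre; leave it alone
- glaze_jar: small green glass jar with black lid, 48 mm across, 60 mm high, origin under its centre; leave it alone
- brush: brush, 190 mm long, lying flat; leave it alone
- cup: white cup, 76 mm across the rim, 85 mm high, origin under its centre; leave it alone
- water_bottle: white bottle, 72 mm across, 190 mm high, origin under its centre; leave it alone
There are look-alikes about, which are no part of the job. Leave any purple or turquoise look-alike of the blue_roller alone.

How it is judged:
On the way:
1. the blue roller lies seated in both V-blocks, let go of, with the tail not yet touching it (x of blue_roller_center in the frame of cradle between -0.002 and 0.002 m and z of blue_roller_center in the frame of cradle between 0.0575 and 0.0625 m and angle between the y axis of blue_roller_center and the y axis of cradle, either way round below 0.035 rad and y of blue_roller_center in the frame of cradle between -0.025 and 0.02 m and contact force between blue_roller and the fingers below 0.1 N and contact force between blue_roller and tail below 0.2 N and linear speed of blue_roller below 0.02 m/s), for 0.2 s.
At the end, for the whole second after the job is handed in: the blue roller rests in both V-blocks (axis within 2 mm sideways and 2.5 mm in height of its seat, within 2 degrees of the Vs), released and still, pressing on the stop screw with over 0.4 N, and the tail tip presses on it with 2 to 7 N (1.3 to 4.4 of its 5 mm pressed in) (x of blue_roller_center in the frame of cradle between -0.002 and 0.002 m and z of blue_roller_center in the frame of cradle between 0.0575 and 0.0625 m and angle between the y axis of blue_roller_center and the y axis of cradle, either way round below 0.035 rad and y of blue_roller_center in the frame of cradle between -0.025 and 0.02 m and contact force between blue_roller and the fingers below 0.1 N and contact force between blue_roller and tail between 2 and 7 N and contact force between blue_roller and stop above 0.4 N and linear speed of blue_roller below 0.01 m/s); the robot touches nothing.
It fails at once if the roller meets the cradle with more than 30 N while it is laid in (rammed in) (contact force between blue_roller and cradle above 30 N and contact force between blue_roller and tail below 0.5 N).
It fails at once if the roller is let fall into the cradle from more than about 5 mm (horizontal distance between blue_roller_center and seat below 0.06 m and contact force between blue_roller and the fingers below 0.1 N and linear speed of blue_roller above 0.3 m/s).
It fails at once if the roller is pressed against the stop screw or by the tail with more than 14 N (contact force between blue_roller and stop above 14 N or contact force between blue_roller and tail above 14 N).
It fails at once if another thing on the bench is moved by more than 20 mm (distance of any of sponge, glaze_jar, brush, cup, water_bottle, red_roller_center from where it was at the start of the episode above 0.02 m).
It also fails if it takes over 72 s, if anything falls off the work surface, if the arm or the gripper's body presses on something with over 40 N, if the wrist force passes 120 N, or if a joint passes its speed limit or range.

## Working session

There is one attempt and no reset: what is moved stays moved. The work goes in short steps, Python scripts to look and compute and a tool call to move; the robot and the scene stay as the last step left them, time stands still between calls to the robot, and variables do not carry over. Pictures are saved under pics/ and viewed, at most 10 in all, crops included, and the job is handed in when it is done.

Besides the shell and the picture viewer there is one more tool, called after "Emit:" as name(argument=value, ...) on one line, values as JSON. jog_arm: Moves the arm, as the interface text tells. Shifts and turns lie within -1 to 1; 1 stands for 0.25 m of shift or 180 degrees of turn. Its arguments: {"type":"object","properties":{"increments":{"type":"array"},"force":{"type":"number"}},"required":["increments"]}

```bash
mkdir -p pics; ls; cat > h.py <<'E'
import numpy as np,cv2
from scipy.spatial.transform import Rotation as R
from workcell import env,cams,ticket,spotter
def q2R(q): return R.from_quat([q[1],q[2],q[3],q[0]]).as_matrix()
def attR(a):
    a=np.array(a,float)
    return a if a.shape==(3,3) else q2R(a)
def ray(c,uv,st=None):
    x=(uv[0]-c['cx'])/c['fx'];y=(uv[1]-c['cy'])/c['fy']
    if 'mount' in c:
        r=np.hypot(x,y);d=np.array([np.sin(r)*x/max(r,1e-9),np.sin(r)*y/max(r,1e-9),np.cos(r)])
        M=np.array(c['mount']);T=q2R(st['orientation'])
        return T@M[:3,3]+np.array(st['tcp_pos']),T@M[:3,:3]@d
    return np.array(c['xyz']),attR(c['attitude'])@np.array([x,y,1])
def atz(c,uv,z,st=None):
    o,d=ray(c,uv,st);return o+d*(z-o[2])/d[2]
def save(c,n,s=1): cv2.imwrite('pics/'+n,cv2.cvtColor(c['pixels'],cv2.COLOR_RGB2BGR))
E
python3 - <<'E'
from h import *
np.set_printoptions(precision=4,suppress=True)
st=env.get_state();print(st)
Z={'seat':.06,'cradle':0,'stop':.012,'tail':.06,'tail_grip':.092,'blue_roller_center':.035,'red_roller_center':.035,'rack':0,'sponge':0,'glaze_jar':0,'brush':0,'cup':0,'water_bottle':0}
ims=[]
for n in ['top','scene','wrist']:
    st=env.get_state();c=cams.read_camera(n);ims.append(c['pixels'])
    print(n,{k:v for k,v in c.items() if k!='pixels'})
    for t in Z:
        for r in spotter.landmark_of(t,n)[:3]:
            print(t,np.round(r['uv'],1),round(r['conf'],2),atz(c,r['uv'],Z[t],st))
    save(c,n+'0.png')
E
```

```text
pics
{'clock': 0.0, 'joint_pos': array([-1.2646,  0.314 ,  0.045 ,  1.3036,  0.    ,  1.4312]), 'qvel': array([ 0.0011, -0.0028,  0.0012,  0.0012, -0.0009, -0.0008]), 'tau': array([  0.0002, -48.0624,  29.8537,   0.0192,  -0.    ,  -0.    ]), 'tcp_pos': array([ 0.2478, -0.5183,  0.2304]), 'orientation': array([-0.0009,  0.9753,  0.2211, -0.0001]), 'wrist_force': array([ 0.2602, -0.2343,  1.1863]), 'ft_torque': array([-0.0529,  0.0211, -0.0807]), 'grip_force': 0.0, 'finger_gap': 0.08540075440631295}
top {'fx': 423.0151370637945, 'fy': 423.0151370637945, 'cx': 253.45529384368467, 'cy': 188.55204234916317, 'xyz': array([0.3686, 0.0197, 1.1965]), 'attitude': array([-0.0585,  0.7147, -0.694 ,  0.0645])}
seat [191.7 196.5] 0.63 [0.5417 0.1799 0.06  ]
cradle [195.6 196.7] 0.68 [0.5506 0.1772 0.    ]
stop [230.6 192.6] 0.46 [0.5635 0.0771 0.012 ]
tail [139.3 197. ] 0.6 [0.536  0.3215 0.06  ]
tail_grip [138.3 197.2] 0.89 [0.5307 0.3156 0.092 ]
blue_roller_center [322.8 217. ] 0.9 [ 0.4991 -0.1809  0.035 ]
blue_roller_center [401.8 256.1] 0.71 [ 0.3987 -0.3962  0.035 ]
blue_roller_center [322.
[... 1494 characters left out ...]
.0194 0.    ]
glaze_jar [303.8 180.3] 0.81 [ 0.3821 -0.0082  0.    ]
brush [163.  194.2] 0.93 [ 0.7743 -0.1891  0.    ]
brush [242.2 152.1] 0.18 [ 0.4686 -0.2281 -0.    ]
cup [330.3 345.1] 0.96 [0.6665 0.4412 0.    ]
water_bottle [165.1 136.8] 0.88 [ 0.6482 -0.4431  0.    ]
wrist {'fx': 297.3186396354542, 'fy': 297.3186396354542, 'cx': 257.50493358836667, 'cy': 196.46980108928742, 'mount': array([[-0.001 , -0.9506, -0.3104,  0.0806],
       [ 1.    , -0.0011,  0.0002,  0.0002],
       [-0.0006, -0.3104,  0.9506, -0.1433],
       [ 0.    ,  0.    ,  0.    ,  1.    ]])}
blue_roller_center [218.3  15.9] 0.93 [ 0.395  -0.4001  0.035 ]
blue_roller_center [55.1 25.9] 0.91 [ 0.3198 -0.1883  0.035 ]
```

```bash
cd pics; python3 -c "
import cv2
a=cv2.imread('top0.png')[100:300,90:450];cv2.imwrite('a.png',cv2.resize(a,(792,440),interpolation=3))"
```

```text
(no output)
```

View pics/a.png

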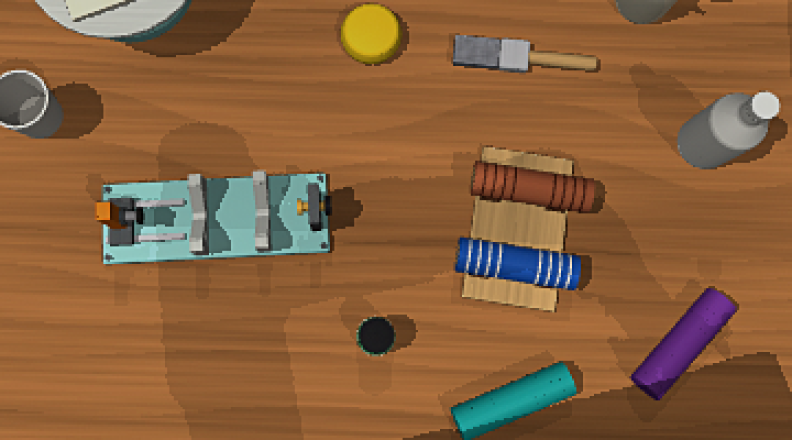

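The blue roller is at about pixel (325,219) in the top picture, on the rack's near side. The cradle is on the left, with its tail at the far left. Next I need the axis directions.

```bash
python3 - <<'E'
from h import *
np.set_printoptions(precision=4,suppress=True)
def ax(n):
    c=cams.read_camera(n);hsv=cv2.cvtColor(c['pixels'],cv2.COLOR_RGB2HSV)
    m=cv2.inRange(hsv,(107,120,60),(122,255,255))
    k,l,s,ce=cv2.connectedComponentsWithStats(m)
    print(n,[(s[i],ce[i]) for i in range(1,k) if s[i,4]>40])
    for t,z in [('blue_roller',.04),('cradle',0.01),('rack',.01),('red_roller_center',.04)]:
        for r in spotter.cut_out(t,n)[:3]:
            p=np.argwhere(r['region'])[:,::-1]
            w=np.array([atz(c,q,z)[:2] for q in p])
            (cx,cy),(a,b),th=cv2.minAreaRect(w.astype(np.float32)*1000)
            print(t,round(r['conf'],2),len(p),np.round(r['uv']),'c',np.round([cx,cy]),'size',round(a),round(b),'ang',round(th if a>b else th+90,1))
ax('top');ax('scene')
E
```

```text
top [(array([297, 208,  15,  17, 169], dtype=int32), array([304.2722, 216.4083])), (array([311, 210,   6,  16,  51], dtype=int32), array([314.0784, 217.8627])), (array([316, 211,  19,  18, 267], dtype=int32), array([325.4232, 219.6629])), (array([334, 214,   6,  16,  54], dtype=int32), array([336.9074, 221.3704])), (array([339, 215,  10,  16, 101], dtype=int32), array([343.7228, 222.8119])), (array([348, 216,   6,  16,  62], dtype=int32), array([350.8387, 223.5   ]))]
blue_roller 0.77 937 [324. 218.] c [ 492. -186.] size 156 48 ang 82.2
blue_roller 0.75 933 [324. 283.] c [ 324. -181.] size 44 154 ang 112.8
cradle 0.6 3792 [188. 196.] c [546. 201.] size 111 303 ang 94.7
rack 0.59 1574 [324. 205.] c [ 542. -192.] size 120 201 ang 172.7
red_roller_center 0.84 866 [330. 187.] c [ 590. -204.] size 155 45 ang 82.4
scene [(array([229, 136,  32,  37, 354], dtype=int32), array([243.1384, 152.435 ]))]
blue_roller 0.72 542 [244. 153.] c [ 495. -175.] size 193 49 ang 80.9
blue_roller 0.72 457 [233. 117.] c [ 414. -370.] size 71 151 ang 135.9
blue_roller 0.66 600 [287. 140.] c [ 337. -162.] size 70 168 ang 115.2
cradle 0.95 4080 [308. 249.] c [530. 178.] size 141 339 ang 94.4
rack 0.92 879 [227. 168.] c [ 545. -182.] size 137 201 ang 171.3
red_roller_center 0.69 576 [216. 163.] c [ 592. -197.] size 196 46 ang 82.1
```

Emit:
jog_arm(increments=[[[0, 0, 0, 0, 0, -0.045, 0], [0, 0, 0, 0, 0, -0.045, 0], [0, 0, 0, 0, 0, -0.045, 0], [0, 0, 0, 0, 0, -0.045, 0], [0, 0, 0, 0, 0, -0.045, 0], [0, 0, 0, 0, 0, -0.045, 0], [0, 0, 0, 0, 0, -0.045, 0], [0.12, 0.066, 0.01, 0, 0, 0, 0], [0.12, 0.066, 0.01, 0, 0, 0, 0], [0.12, 0.066, 0.01, 0, 0, 0, 0], [0.12, 0.066, 0.01, 0, 0, 0, 0], [0.12, 0.066, 0.01, 0, 0, 0, 0], [0.12, 0.066, 0.01, 0, 0, 0, 0], [0.12, 0.066, 0.01, 0, 0, 0, 0], [0.12, 0.066, 0.01, 0, 0, 0, 0], [0.12, 0.066, 0.01, 0, 0, 0, 0], [0.12, 0.066, 0.01, 0, 0, 0, 0], [0.12, 0.066, 0.01, 0, 0, 0, 0], [0.12, 0.066, 0.01, 0, 0, 0, 0], [0, 0, 0, 0, 0, 0, 0]]], force=30)

```text
clock: 4.6
tcp_pos: [0.4943, -0.1859, 0.201]
orientation: [-0.0, 0.752, 0.659, 0.0]
wrist_force: [0.2, 0.1, 0.2]
finger_gap: 0.0855
grip_force: 0.0
```

```bash
cat > look.py <<'E'
from h import *
np.set_printoptions(precision=4,suppress=True)
import sys
def look(n,zs=(.035,)):
    st=env.get_state();c=cams.read_camera('wrist');save(c,n)
    hsv=cv2.cvtColor(c['pixels'],cv2.COLOR_RGB2HSV)
    T=q2R(st['orientation']);print('tcp',st['tcp_pos'],'x ang',np.degrees(np.arctan2(T[1,0],T[0,0])),'t',st['clock'],'F',st['wrist_force'],'gap',st['finger_gap'],st['grip_force'])
    return st,c,hsv
E
python3 - <<'E'
from look import *
st,c,hsv=look('w1.png')
for f in ('landmark_of',):
    for r in spotter.landmark_of('blue_roller_center','wrist'): print(r['conf'],r['uv'],atz(c,r['uv'],.035,st))
for r in spotter.cut_out('blue_roller','wrist')[:2]:
    p=np.argwhere(r['region'])[:,::-1]
    w=np.array([atz(c,q,.04,st)[:2] for q in p])
    (cx,cy),(a,b),th=cv2.minAreaRect(w.astype(np.float32)*1000)
    print(r['conf'],len(p),r['uv'],(cx,cy),a,b,th if a>b else th+90)
E
```

```text
tcp [ 0.4943 -0.1859  0.201 ] x ang 82.51909255409456 t 4.6 F [0.2194 0.1387 0.1698] gap 0.08546027363811859 0.0
0.93 [208.9, 325.9] [ 0.4005 -0.3861  0.035 ]
0.86 [115.1, 192.4] [ 0.3266 -0.1797  0.035 ]
0.56 [253.9, 177.7] [ 0.4915 -0.1853  0.035 ]
0.8 5866 [256.0, 178.5] (491.1651611328125, -188.73403930664062) 159.97830200195312 45.89034652709961 82.8056411743164
0.62 4436 [117.0, 190.9] (331.42230224609375, -177.36546325683594) 51.77150344848633 152.53082275390625 113.97021675109863
```

View pics/w1.png

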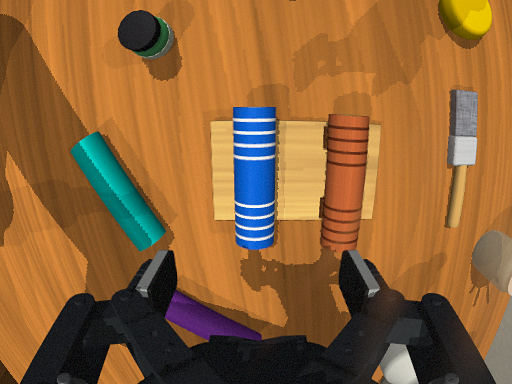

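The blue roller is at pixel (254,178) under the gripper and in line with it, about 3 mm to the left. I'll descend and grip.

Emit:
jog_arm(increments=[[[0, -0.012, 0.07, 0, 0, 0, 0], [0, 0, 0.1, 0, 0, 0, 0], [0, 0, 0.1, 0, 0, 0, 0], [0, 0, 0.1, 0, 0, 0, 0], [0, 0, 0.1, 0, 0, 0, 0], [0, 0, 0.1, 0, 0, 0, 0], [0, 0, 0.1, 0, 0, 0, 0], [0, 0, 0.07, 0, 0, 0, 0], [0, 0, 0, 0, 0, 0, 0], [0, 0, 0, 0, 0, 0, 60], [0, 0, 0, 0, 0, 0, 100], [0, 0, 0, 0, 0, 0, 140], [0, 0, 0, 0, 0, 0, 180], [0, 0, 0, 0, 0, 0, 255], [0, 0, 0, 0, 0, 0, 255], [0, 0, 0, 0, 0, 0, 255], [0, 0, 0, 0, 0, 0, 255], [0, 0, 0, 0, 0, 0, 255], [0, 0, 0, 0, 0, 0, 255]]], force=30)

```text
clock: 6.65
tcp_pos: [0.4903, -0.1893, 0.0178]
orientation: [0.001, 0.753, 0.658, -0.0]
wrist_force: [-2.9, -0.1, 6.0]
finger_gap: 0.0427
grip_force: 30.1
```

Emit:
jog_arm(increments=[[[0, 0, -0.02, 0, 0, 0, 255], [0, 0, -0.04, 0, 0, 0, 255], [0, 0, -0.1, 0, 0, 0, 255], [0, 0, -0.1, 0, 0, 0, 255], [0, 0, -0.1, 0, 0, 0, 255], [0, 0, -0.1, 0, 0, 0, 255], [0, 0, -0.1, 0, 0, 0, 255], [0, 0, -0.1, 0, 0, 0, 255], [0, 0, -0.06, 0, 0, 0, 255], [0, 0, 0, 0, 0, 0, 255]]])

```text
clock: 7.65
tcp_pos: [0.4911, -0.1891, 0.1994]
orientation: [0.003, 0.753, 0.658, 0.001]
wrist_force: [0.6, -0.9, -2.1]
finger_gap: 0.0426
grip_force: 30.9
```

```bash
python3 - <<'E'
from look import *
st,c,hsv=look('w2.png')
Z={'seat':.06,'cradle':0,'stop':.012,'tail':.06,'tail_grip':.092}
for t in Z:
    for r in spotter.landmark_of(t,'wrist')[:1]: print(t,r['conf'],r['uv'],atz(c,r['uv'],Z[t],st))
E
```

```text
tcp [ 0.4911 -0.1891  0.1994] x ang 82.2559207581501 t 7.65 F [ 0.645  -0.8507 -2.1162] gap 0.04263472193177037 30.932371616363525
tail 0.73 [461.9, 6.2] [ 0.7482 -0.0111  0.06  ]
```

View pics/w2.png

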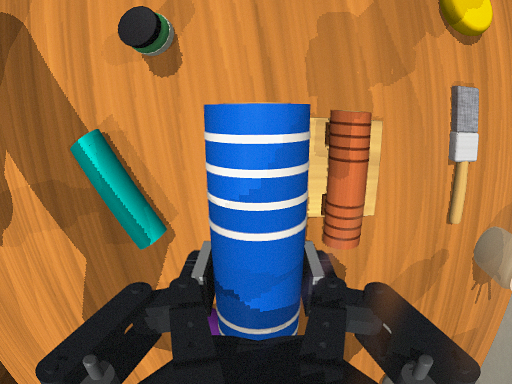

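The roller is held securely, seen in the middle of the picture between the pads. I'll carry it to just before the cradle for a nearer look.

Emit:
jog_arm(increments=[[[0, 0, -0.02, 0, 0, -0.0336, 255], [0, 0, -0.02, 0, 0, -0.0336, 255], [0.046, 0.016, -0.02, 0, 0, 0, 255], [0.092, 0.032, -0.02, 0, 0, 0, 255], [0.092, 0.032, -0.02, 0, 0, 0, 255], [0.092, 0.032, -0.02, 0, 0, 0, 255], [0.092, 0.032, -0.02, 0, 0, 0, 255], [0.092, 0.032, -0.02, 0, 0, 0, 255], [0.092, 0.032, 0, 0, 0, 0, 255], [0.092, 0.032, 0, 0, 0, 0, 255], [0.046, 0.016, 0, 0, 0, 0, 255], [0, 0, 0, 0, 0, 0, 255], [0, 0, 0, 0, 0, 0, 255]]])

```text
clock: 9.25
tcp_pos: [0.5394, -0.0002, 0.236]
orientation: [-0.0, 0.68, 0.733, -0.0]
wrist_force: [0.1, -0.6, -2.5]
finger_gap: 0.0431
grip_force: 30.9
```

```bash
python3 - <<'E'
from look import *
st,c,hsv=look('w3.png')
Z={'seat':.06,'cradle':0,'stop':.012,'tail':.06,'tail_grip':.092}
for t in Z:
    for r in spotter.landmark_of(t,'wrist')[:1]: print(t,r['conf'],r['uv'],atz(c,r['uv'],Z[t],st))
E
```

```text
tcp [ 0.5394 -0.0002  0.236 ] x ang 94.32397396239755 t 9.25 F [ 0.0615 -0.6276 -2.5115] gap 0.04307158484930927 30.916044116020203
seat 0.78 [273.8, 15.7] [0.5443 0.1765 0.06  ]
cradle 0.73 [273.0, 26.7] [0.5463 0.1795 0.    ]
stop 0.45 [271.8, 111.1] [0.5525 0.0701 0.012 ]
```

View pics/w3.png

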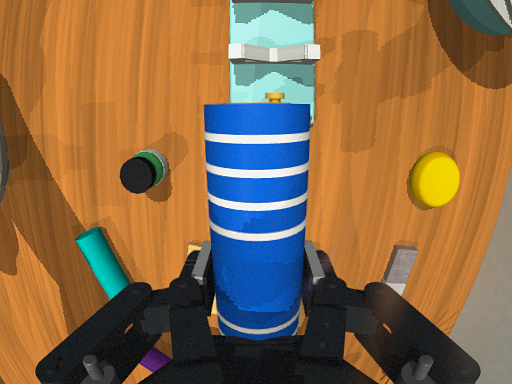

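The near V-block spans pixels (229,52) to (320,52), and the brass screw shows at (275,96).

```bash
python3 - <<'E'
from look import *
st=env.get_state();c=cams.read_camera('wrist')
im=c['pixels']
for uv,z in [((228.8,51),.063),((320,51),.063),((275,96),.06),((230,5),.012),((230,98),.012),((315,90),.012),((314,5),.012),((205,106),.0),((309,106),.0)]:
    print(uv,atz(c,uv,z,st))
# roller far end (top edge) held: center z = tcp+.017
for uv in [(205,106),(257,103),(309,106)]: print('roller',atz(c,uv,st['tcp_pos'][2]+.0172,st)-st['tcp_pos'], atz(c,uv,st['tcp_pos'][2]+.039,st)-st['tcp_pos'])
# top camera: V-block pixels (light grey) -> axis
c=cams.read_camera('top');hsv=cv2.cvtColor(c['pixels'],cv2.COLOR_RGB2HSV)
m=cv2.inRange(hsv,(0,0,120),(180,45,255));k,l,s,ce=cv2.connectedComponentsWithStats(m)
for i in range(1,k):
    if s[i,4]>40 and 150<ce[i][0]<240: 
        p=np.argwhere(l==i)[:,::-1]; w=np.array([atz(c,q,.06)[:2] for q in p]);(r)=cv2.minAreaRect((w*1000).astype(np.float32));print(s[i],r)
E
```

```text
(228.8, 51) [0.5008 0.1322 0.063 ]
(320, 51) [0.5962 0.141  0.063 ]
(275, 96) [0.5526 0.0871 0.06  ]
(230, 5) [0.4921 0.2016 0.012 ]
(230, 98) [0.5009 0.0821 0.012 ]
(315, 90) [0.6038 0.1008 0.012 ]
(314, 5) [0.5948 0.2114 0.012 ]
(205, 106) [0.4685 0.0705 0.    ]
(309, 106) [0.6002 0.0801 0.    ]
roller [-0.027   0.077   0.0172] [-0.0232  0.0775  0.039 ]
roller [-0.0052  0.0795  0.0172] [-0.0052  0.0796  0.039 ]
roller [0.0167 0.0802 0.0172] [0.013  0.0802 0.039 ]
[177  42  58   5  93] ((989.6915283203125, 163.82150268554688), (12.527301788330078, 164.94383239746094), 1.9698234796524048)
[222 139   7  40  61] ((650.8106689453125, 92.84846496582031), (8.659716606140137, 111.78270721435547), 83.10916900634766)
[175 179   9  36 206] ((541.539794921875, 213.83567810058594), (96.10723114013672, 20.502546310424805), 5.397384166717529)
[205 178   7  35 194] ((547.6591186523438, 135.29197692871094), (94.13813018798828, 15.946526527404785), 5.10599422454834)
[152 190  21   4  63] ((552.9784545898438, 261.117919921875), (8.270709991455078, 54.22633361816406), 1.735685110092163)
[153 206  21   4  59] ((510.4531555175781, 255.67276000976562), (7.592529296875, 53.9522819519043), 4.753845691680908)
```

Emit:
jog_arm(increments=[[[0.05, 0.006, 0, 0, 0, -0.0017, 255], [0.09, 0.01, 0, 0, 0, 0, 255], [0.09, 0.01, 0, 0, 0, 0, 255], [0.09, 0.01, 0, 0, 0, 0, 255], [0.09, 0.01, 0, 0, 0, 0, 255], [0.09, 0.01, 0, 0, 0, 0, 255], [0.09, 0.01, 0, 0, 0, 0, 255], [0.07, 0.01, 0, 0, 0, 0, 255], [0.035, 0.002, 0, 0, 0, 0, 255], [0, 0, 0, 0, 0, 0, 255], [0, 0, 0.05, 0, 0, 0, 255], [0, 0, 0.1, 0, 0, 0, 255], [0, 0, 0.1, 0, 0, 0, 255], [0, 0, 0.1, 0, 0, 0, 255], [0, 0, 0.1, 0, 0, 0, 255], [0, 0, 0.1, 0, 0, 0, 255], [0, 0, 0.1, 0, 0, 0, 255], [0, 0, 0.07, 0, 0, 0, 255], [0, 0, 0, 0, 0, 0, 255], [0, 0, 0, 0, 0, 0, 255]]])

```text
clock: 11.65
tcp_pos: [0.5447, 0.1738, 0.0559]
orientation: [-0.0, 0.678, 0.735, -0.001]
wrist_force: [0.5, -0.6, -2.0]
finger_gap: 0.043
grip_force: 31.0
```

```bash
python3 - <<'E'
from look import *
st,c,hsv=look('w4.png')
s=cams.read_camera('scene')['pixels'][160:310,220:400]
s=cv2.resize(s,None,fx=3,fy=3,interpolation=3)
o=np.zeros((450,800,3),np.uint8);o[:,:540]=s;o[:195,540:]=cv2.resize(c['pixels'],(260,195))
cv2.imwrite('pics/p4.png',o[:,:,::-1])
E
```

```text
tcp [0.5447 0.1738 0.0559] x ang 94.58019970021692 t 11.65 F [ 0.4651 -0.5963 -1.9861] gap 0.042973887004879086 30.951765775680542
```

View pics/p4.png

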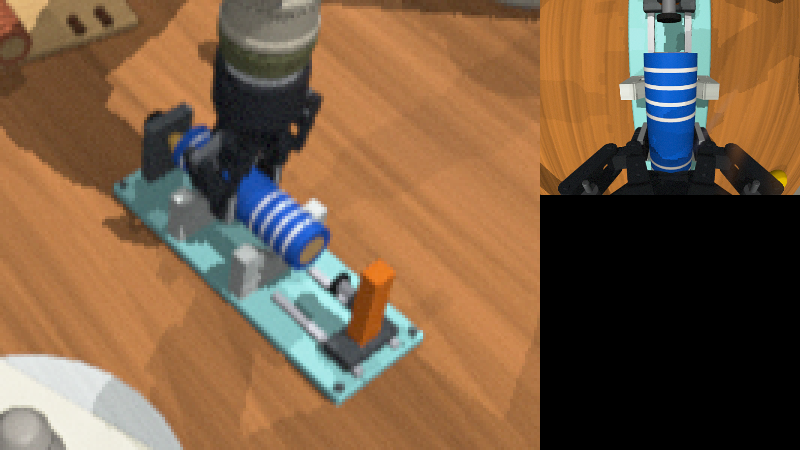

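The roller hangs centred over both V-blocks, and the screw and tail are clear. I'll lower it slowly.

Emit:
jog_arm(increments=[[[0, 0, 0.01, 0, 0, 0, 255], [0, 0, 0.01, 0, 0, 0, 255], [0, 0, 0.008, 0, 0, 0, 255], [0, 0, 0.004, 0, 0, 0, 255], [0, 0, 0.002, 0, 0, 0, 255], [0, 0, 0, 0, 0, 0, 255]]])

```text
clock: 12.35
tcp_pos: [0.545, 0.1746, 0.0476]
orientation: [-0.0, 0.678, 0.735, -0.0]
wrist_force: [0.4, -0.5, -2.0]
finger_gap: 0.0429
grip_force: 31.0
```

Emit:
jog_arm(increments=[[[0, 0, 0.002, 0, 0, 0, 255], [0, 0, 0.002, 0, 0, 0, 255], [0, 0, 0.002, 0, 0, 0, 255], [0, 0, 0.002, 0, 0, 0, 255], [0, 0, 0, 0, 0, 0, 255]]])

```text
clock: 12.85
tcp_pos: [0.545, 0.1746, 0.0457]
orientation: [-0.0, 0.678, 0.735, -0.0]
wrist_force: [0.2, -0.2, -0.9]
finger_gap: 0.0429
grip_force: 31.0
```

Emit:
jog_arm(increments=[[[0, 0, 0.002, 0, 0, 0, 255], [0, 0, 0.002, 0, 0, 0, 255], [0, 0, 0, 0, 0, 0, 255]]])

```text
clock: 13.15
tcp_pos: [0.545, 0.1746, 0.0448]
orientation: [0.0, 0.678, 0.735, -0.0]
wrist_force: [-0.1, -0.1, -0.9]
finger_gap: 0.0429
grip_force: 31.1
```

Emit:
jog_arm(increments=[[[0, 0, 0.002, 0, 0, 0, 255], [0, 0, 0.002, 0, 0, 0, 255], [0, 0, 0, 0, 0, 0, 255]]])

```text
clock: 13.45
tcp_pos: [0.545, 0.1746, 0.0446]
orientation: [0.0, 0.678, 0.735, 0.0]
wrist_force: [-2.5, -0.1, 6.8]
finger_gap: 0.0429
grip_force: 31.7
```

Emit:
jog_arm(increments=[[[0, 0, 0.002, 0, 0, 0, 255], [0, 0, 0.002, 0, 0, 0, 255], [0, 0, 0, 0, 0, 0, 255]]])

```text
clock: 13.75
tcp_pos: [0.5451, 0.1746, 0.0445]
orientation: [0.0, 0.678, 0.735, 0.0]
wrist_force: [-5.1, -0.9, 11.8]
finger_gap: 0.0432
grip_force: 32.3
```

Contact is firm. I'll ease up by 1.5 mm and open gently.

Emit:
jog_arm(increments=[[[0, 0, -0.004, 0, 0, 0, 255], [0, 0, -0.002, 0, 0, 0, 255], [0, 0, 0, 0, 0, 0, 255], [0, 0, 0, 0, 0, 0, 110], [0, 0, 0, 0, 0, 0, 90], [0, 0, 0, 0, 0, 0, 70], [0, 0, 0, 0, 0, 0, 40], [0, 0, 0, 0, 0, 0, 0], [0, 0, 0, 0, 0, 0, 0], [0, 0, 0, 0, 0, 0, 0], [0, 0, 0, 0, 0, 0, 0], [0, 0, 0, 0, 0, 0, 0], [0, 0, 0, 0, 0, 0, 0]]], force=20)

```text
clock: 15.05
tcp_pos: [0.5451, 0.1746, 0.0443]
orientation: [0.0, 0.678, 0.735, -0.0]
wrist_force: [0.3, -0.4, -0.2]
finger_gap: 0.0854
grip_force: 0.0
```

Emit:
jog_arm(increments=[[[0, 0, -0.03, 0, 0, 0, 0], [0, 0, -0.09, 0, 0, 0, 0], [0, 0, -0.09, 0, 0, 0, 0], [0, 0, -0.09, 0, 0, 0, 0], [0, 0, -0.09, 0, 0, 0, 0], [0, 0, -0.09, 0, 0, 0, 0], [0, 0, -0.09, 0, 0, 0, 0], [0, 0, -0.09, 0, 0, 0, 0], [0, 0, -0.06, 0, 0, 0, 0], [0, 0, 0, 0, 0, 0, 0]]])

```text
clock: 16.05
tcp_pos: [0.5465, 0.1749, 0.2274]
orientation: [0.002, 0.678, 0.735, 0.002]
wrist_force: [-0.2, 0.2, 0.1]
finger_gap: 0.0851
grip_force: 0.0
```

```bash
python3 - <<'E'
from look import *
st,c,hsv=look('w5.png')
for t,z in [('tail_grip',.092),('tail',.06),('seat',.06),('blue_roller_center',.06)]:
    for r in spotter.landmark_of(t,'wrist')[:1]: print(t,r['conf'],r['uv'],atz(c,r['uv'],z,st))
m=cv2.inRange(hsv,(107,120,60),(122,255,255))
p=np.argwhere(m[:330])[:,::-1];w=np.array([atz(c,q,.07,st)[:2] for q in p])
print('roller',cv2.minAreaRect((w*1000).astype(np.float32)))
m=cv2.inRange(hsv,(5,180,150),(16,255,255));k,l,s,ce=cv2.connectedComponentsWithStats(m)
for i in range(1,k):
    if s[i,4]>60: print('orange',s[i],ce[i],atz(c,ce[i],.11,st))
E
```

```text
tcp [0.5465 0.1749 0.2274] x ang 94.647327352162 t 16.05 F [-0.2304  0.1635  0.0821] gap 0.08510373387232548 0.0
tail_grip 0.56 [253.0, 37.6] [0.5327 0.316  0.092 ]
tail 0.77 [254.8, 42.6] [0.5341 0.3177 0.06  ]
blue_roller_center 0.87 [116.8, 353.7] [ 0.3372 -0.1413  0.06  ]
roller ((544.013916015625, 176.16993713378906), (42.43878936767578, 155.90789794921875), 4.827841281890869)
orange [    0     0   255   342 55598] [120.6568 149.2295] [0.4156 0.2064 0.11  ]
orange [225   0  16  30 183] [232.0055  14.9454] [0.5134 0.3321 0.11  ]
orange [  276     0   220   347 32332] [368.2968 175.9533] [0.6517 0.1983 0.11  ]
orange [405   0   5  51 115] [407.0783  22.8087] [0.6749 0.3518 0.11  ]
orange [412   0   4  42  95] [413.5474  18.6421] [0.682  0.3583 0.11  ]
orange [ 414    0   30   95 1270] [428.8465  34.526 ] [0.7002 0.3466 0.11  ]
orange [444   0   8  42 134] [448.4254  21.2761] [0.7243 0.3685 0.11  ]
orange [464   0   9  29  92] [467.1196  14.6957] [0.75  0.385 0.11 ]
orange [241  23  24  19 270] [253.0741  34.1037] [0.533  0.3152 0.11  ]
orange [   0  308   50   76 1832] [ 16.7691 350.1021] [ 0.136  -0.1572  0.11  ]
orange [ 372  344   46   40 1132] [395.1537 366.4037] [ 0.7729 -0.0784  0.11  ]
```

View pics/w5.png

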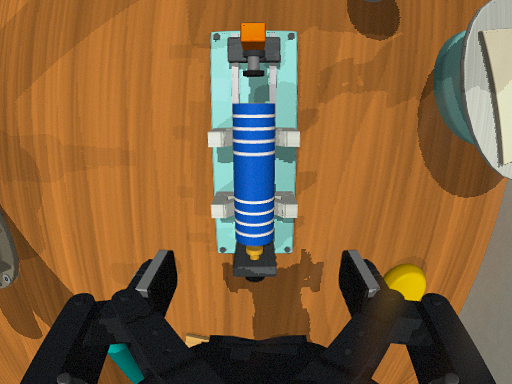

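The roller is seated in both V-blocks and parallel to them. The post is at pixel (253,34), and its tip is still well clear. I'll move over the post and pinch it.

Emit:
jog_arm(increments=[[[0.06, -0.008, 0, 0, 0, 0, 0], [0.1, 0, 0, 0, 0, 0, 0], [0.1, 0, 0, 0, 0, 0, 0], [0.1, 0, 0, 0, 0, 0, 0], [0.1, 0, 0, 0, 0, 0, 0], [0.07, 0, 0, 0, 0, 0, 0], [0.036, 0, 0, 0, 0, 0, 0], [0, 0, 0.06, 0, 0, 0, 0], [0, 0, 0.1, 0, 0, 0, 0], [0, 0, 0.1, 0, 0, 0, 0], [0, 0, 0.1, 0, 0, 0, 0], [0, 0, 0.1, 0, 0, 0, 0], [0, 0, 0.08, 0, 0, 0, 0], [0, 0, 0.06, 0, 0, 0, 0], [0, 0, 0.01, 0, 0, 0, 0], [0, 0, 0, 0, 0, 0, 0], [0, 0, 0, 0, 0, 0, 0]]])

```text
clock: 18.0
tcp_pos: [0.5323, 0.3156, 0.0727]
orientation: [0.0, 0.678, 0.735, 0.001]
wrist_force: [1.4, -0.6, 0.6]
finger_gap: 0.0852
grip_force: 0.0
```

```bash
python3 - <<'E'
from look import *
st,c,hsv=look('w6.png')
cv2.imwrite('pics/w6.png',c['pixels'][:,:,::-1])
for t,z in [('tail_grip',.092),('tail',.06)]:
    for r in spotter.landmark_of(t,'wrist')[:1]: print(t,r['conf'],r['uv'],atz(c,r['uv'],z,st))
E
```

```text
tcp [0.5323 0.3156 0.0727] x ang 94.63173679092341 t 18.0 F [ 1.3992 -0.6336  0.6136] gap 0.08515380504474057 0.0
tail_grip 0.68 [254.9, 266.0] [0.5315 0.3194 0.092 ]
tail 0.56 [253.6, 242.1] [0.5308 0.3162 0.06  ]
```

View pics/w6.png

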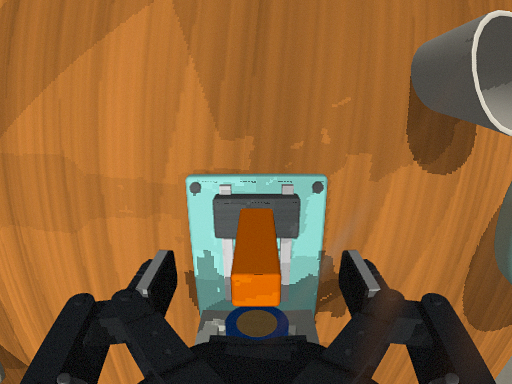

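The post is centred between the fingers at column 256. Closing on it now.

Emit:
jog_arm(increments=[[[0, 0, 0, 0, 0, 0, 80], [0, 0, 0, 0, 0, 0, 140], [0, 0, 0, 0, 0, 0, 180], [0, 0, 0, 0, 0, 0, 255], [0, 0, 0, 0, 0, 0, 255], [0, 0, 0, 0, 0, 0, 255], [0, 0, 0, 0, 0, 0, 255], [0, 0, 0, 0, 0, 0, 255], [0, 0, 0, 0, 0, 0, 255]]], force=40)

```text
clock: 19.05
tcp_pos: [0.5314, 0.3155, 0.0719]
orientation: [-0.0, 0.678, 0.735, -0.0]
wrist_force: [-1.4, 0.1, 3.6]
finger_gap: 0.0214
grip_force: 40.4
```

Emit:
jog_arm(increments=[[[-0.004, 0, 0, 0, 0, 0, 255], [-0.008, 0, 0, 0, 0, 0, 255], [-0.008, 0, 0, 0, 0, 0, 255], [-0.008, 0, 0, 0, 0, 0, 255], [-0.008, 0, 0, 0, 0, 0, 255], [-0.008, 0, 0, 0, 0, 0, 255], [-0.008, 0, 0, 0, 0, 0, 255], [-0.008, 0, 0, 0, 0, 0, 255], [-0.008, 0, 0, 0, 0, 0, 255], [-0.008, 0, 0, 0, 0, 0, 255], [-0.004, 0, 0, 0, 0, 0, 255]]])

```text
clock: 20.15
tcp_pos: [0.5329, 0.2982, 0.0718]
orientation: [-0.002, 0.677, 0.736, 0.002]
wrist_force: [-2.8, 10.5, 0.4]
finger_gap: 0.0215
grip_force: 40.3
```

Emit:
jog_arm(increments=[[[-0.004, 0, 0, 0, 0, 0, 255], [-0.004, 0, 0, 0, 0, 0, 255], [-0.004, 0, 0, 0, 0, 0, 255], [-0.004, 0, 0, 0, 0, 0, 255]]])

```text
clock: 20.55
tcp_pos: [0.5332, 0.2943, 0.0719]
orientation: [-0.002, 0.677, 0.736, 0.002]
wrist_force: [-3.2, 10.2, 2.0]
finger_gap: 0.0217
grip_force: 40.3
```

Emit:
jog_arm(increments=[[[-0.004, 0, 0, 0, 0, 0, 255], [-0.004, 0, 0, 0, 0, 0, 255], [-0.004, 0, 0, 0, 0, 0, 255], [-0.004, 0, 0, 0, 0, 0, 255], [-0.004, 0, 0, 0, 0, 0, 255], [-0.004, 0, 0, 0, 0, 0, 255]]])

```text
clock: 21.15
tcp_pos: [0.5337, 0.2883, 0.0719]
orientation: [-0.002, 0.677, 0.736, 0.002]
wrist_force: [-2.4, 9.4, 2.1]
finger_gap: 0.0212
grip_force: 40.3
```

Emit:
jog_arm(increments=[[[-0.004, 0, 0, 0, 0, 0, 255], [-0.004, 0, 0, 0, 0, 0, 255], [-0.004, 0, 0, 0, 0, 0, 255], [-0.004, 0, 0, 0, 0, 0, 255]]])

```text
clock: 21.55
tcp_pos: [0.534, 0.2847, 0.0719]
orientation: [-0.002, 0.677, 0.736, 0.002]
wrist_force: [-3.6, 11.6, 0.7]
finger_gap: 0.0213
grip_force: 40.3
```

```bash
python3 - <<'E'
from look import *
for n in ['top','scene']:
    c=cams.read_camera(n)
    print(n,env.get_state()['tcp_pos'],env.get_state()['wrist_force'])
    if n=='top': s=c['pixels'][170:225,120:250]
    else: s2=c['pixels'][170:300,220:370]
o=np.vstack([cv2.resize(s,(585,247),interpolation=3)[:,:480],cv2.resize(s2,(480,350),interpolation=3)])
cv2.imwrite('pics/p7.png',o[:,:,::-1])
E
```

```text
top [0.534  0.2845 0.0719] [-3.542  10.6356  0.6203]
scene [0.5341 0.2846 0.0719] [-2.942  10.8359  2.0611]
```

View pics/p7.png

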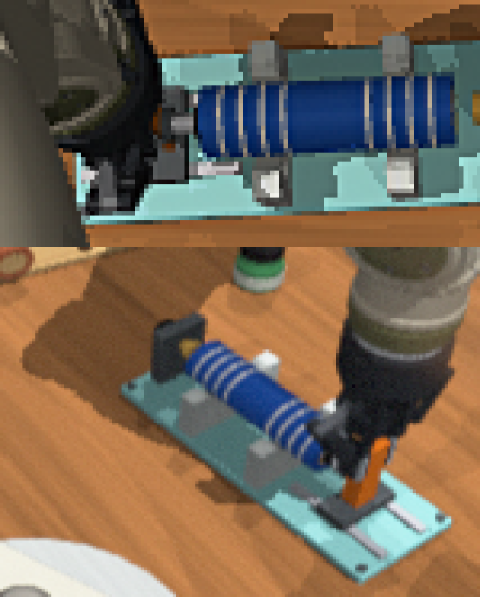

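In the top crop, the tip (about x=190) is almost at the roller's end (198). The screw gap at the other end (455 to 472) is about 10 mm.

Emit:
jog_arm(increments=[[[-0.004, 0, 0, 0, 0, 0, 255], [-0.004, 0, 0, 0, 0, 0, 255], [-0.004, 0, 0, 0, 0, 0, 255], [-0.004, 0, 0, 0, 0, 0, 255]]])

```text
clock: 22.05
tcp_pos: [0.5343, 0.2808, 0.0719]
orientation: [-0.002, 0.677, 0.736, 0.002]
wrist_force: [-2.8, 10.8, 1.0]
finger_gap: 0.0213
grip_force: 40.2
```

Emit:
jog_arm(increments=[[[-0.004, 0, 0, 0, 0, 0, 255], [-0.004, 0, 0, 0, 0, 0, 255]]])

```text
clock: 22.25
tcp_pos: [0.5345, 0.2788, 0.0719]
orientation: [-0.002, 0.677, 0.736, 0.002]
wrist_force: [-3.0, 13.0, 2.7]
finger_gap: 0.0215
grip_force: 40.2
```

Emit:
jog_arm(increments=[[[-0.004, 0, 0, 0, 0, 0, 255], [-0.004, 0, 0, 0, 0, 0, 255]]])

```text
clock: 22.45
tcp_pos: [0.5347, 0.2768, 0.0719]
orientation: [-0.002, 0.677, 0.736, 0.002]
wrist_force: [-2.5, 11.3, 0.8]
finger_gap: 0.0213
grip_force: 40.2
```

Emit:
jog_arm(increments=[[[-0.004, 0, 0, 0, 0, 0, 255], [-0.004, 0, 0, 0, 0, 0, 255]]])

```text
clock: 22.65
tcp_pos: [0.5348, 0.2748, 0.0719]
orientation: [-0.002, 0.677, 0.736, 0.002]
wrist_force: [-4.3, 11.6, 0.3]
finger_gap: 0.0214
grip_force: 40.2
```

Emit:
jog_arm(increments=[[[-0.004, 0, 0, 0, 0, 0, 255], [-0.004, 0, 0, 0, 0, 0, 255]]])

```text
clock: 22.85
tcp_pos: [0.535, 0.2728, 0.0719]
orientation: [-0.002, 0.677, 0.736, 0.002]
wrist_force: [-3.2, 11.3, 0.9]
finger_gap: 0.0216
grip_force: 40.2
```

```bash
python3 - <<'E'
from look import *
c=cams.read_camera('top');print(env.get_state()['tcp_pos'],env.get_state()['wrist_force'])
hsv=cv2.cvtColor(c['pixels'],cv2.COLOR_RGB2HSV)
m=cv2.inRange(hsv,(105,110,40),(125,255,255));m[:,:150]=0;m[:,260:]=0
p=np.argwhere(m)[:,::-1];w=np.array([atz(c,q,.07)[:2] for q in p]);print(cv2.minAreaRect((w*1000).astype(np.float32)))
s=cv2.resize(c['pixels'][170:225,150:250],(800,440),interpolation=3);cv2.imwrite('pics/p8.png',s[:,:,::-1])
E
```

```text
[0.535  0.2727 0.0719] [-3.6448 11.2535  0.7718]
((544.0712890625, 166.13128662109375), (43.38015365600586, 152.6361846923828), 5.02467155456543)
```

View pics/p8.png

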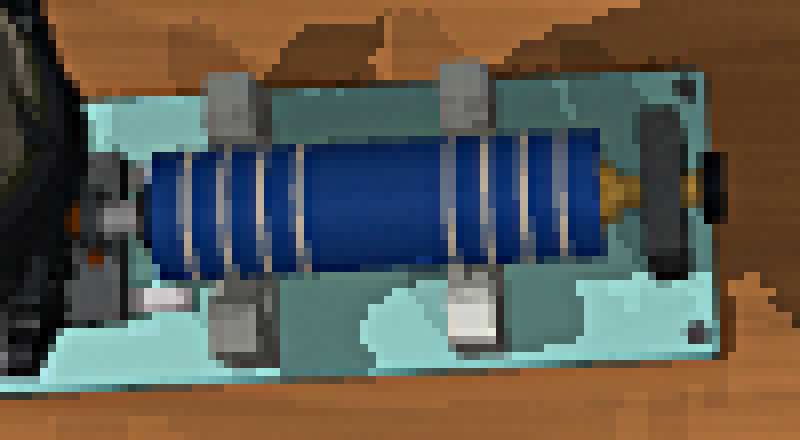

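The roller's end (about x=603) is nearly on the brass screw, so I'll go in half-millimetre steps from here.

Emit:
jog_arm(increments=[[[-0.002, 0, 0, 0, 0, 0, 255], [-0.002, 0, 0, 0, 0, 0, 255]]])

```text
clock: 23.1
tcp_pos: [0.5351, 0.2721, 0.0719]
orientation: [-0.002, 0.677, 0.736, 0.002]
wrist_force: [-2.7, 12.0, 1.4]
finger_gap: 0.0219
grip_force: 40.2
```

Emit:
jog_arm(increments=[[[-0.002, 0, 0, 0, 0, 0, 255], [-0.002, 0, 0, 0, 0, 0, 255]]])

```text
clock: 23.3
tcp_pos: [0.5351, 0.2714, 0.0719]
orientation: [-0.002, 0.677, 0.736, 0.002]
wrist_force: [-3.4, 13.6, 0.9]
finger_gap: 0.0212
grip_force: 40.2
```

Emit:
jog_arm(increments=[[[-0.002, 0, 0, 0, 0, 0, 255], [-0.002, 0, 0, 0, 0, 0, 255]]])

```text
clock: 23.5
tcp_pos: [0.5352, 0.2707, 0.0719]
orientation: [-0.003, 0.677, 0.736, 0.003]
wrist_force: [-3.1, 14.7, 1.1]
finger_gap: 0.0219
grip_force: 40.2
```

The force rose by about 1.9 N/mm up to 4.3 N above sliding friction. That means the tip is half in against the stop. I'll hold briefly and release.

Emit:
jog_arm(increments=[[[0, 0, 0, 0, 0, 0, 255], [0, 0, 0, 0, 0, 0, 255], [0, 0, 0, 0, 0, 0, 255]]])

```text
clock: 23.8
tcp_pos: [0.5352, 0.2706, 0.0718]
orientation: [-0.003, 0.677, 0.736, 0.003]
wrist_force: [-3.2, 14.4, -0.1]
finger_gap: 0.0219
grip_force: 40.1
```

Emit:
jog_arm(increments=[[[0, 0, 0, 0, 0, 0, 190], [0, 0, 0, 0, 0, 0, 170], [0, 0, 0, 0, 0, 0, 140], [0, 0, 0, 0, 0, 0, 100], [0, 0, 0, 0, 0, 0, 50], [0, 0, 0, 0, 0, 0, 0], [0, 0, 0, 0, 0, 0, 0], [0, 0, 0, 0, 0, 0, 0], [0, 0, 0, 0, 0, 0, 0], [0, 0, -0.04, 0, 0, 0, 0], [0, 0, -0.09, 0, 0, 0, 0], [0, 0, -0.09, 0, 0, 0, 0], [0, 0, -0.09, 0, 0, 0, 0], [0, 0, -0.09, 0, 0, 0, 0], [0, 0, -0.09, 0, 0, 0, 0], [0, 0, -0.09, 0, 0, 0, 0], [0, 0, -0.04, 0, 0, 0, 0], [0, 0, 0, 0, 0, 0, 0]]])

```text
clock: 25.6
tcp_pos: [0.5366, 0.267, 0.2289]
orientation: [0.001, 0.678, 0.735, 0.002]
wrist_force: [0.4, -0.5, -0.5]
finger_gap: 0.0855
grip_force: 0.0
```

```bash
python3 - <<'E'
from look import *
st,c,hsv=look('w9.png')
m=cv2.inRange(hsv,(107,120,60),(122,255,255));m[340:]=0
p=np.argwhere(m)[:,::-1];w=np.array([atz(c,q,.07,st)[:2] for q in p])
print('roller',cv2.minAreaRect((w*1000).astype(np.float32)))
s=cams.read_camera('scene')['pixels'][170:300,220:370]
o=np.hstack([c['pixels'],cv2.resize(s,(288,384),interpolation=3)]);cv2.imwrite('pics/p9.png',o[:,:,::-1])
E
```

```text
tcp [0.5366 0.267  0.2289] x ang 94.64803173139634 t 25.6 F [ 0.4066 -0.463  -0.5438] gap 0.08547511282440809 0.0
roller ((544.8637084960938, 164.8526611328125), (42.48054504394531, 170.3982696533203), 4.721521854400635)
```

View pics/p9.png

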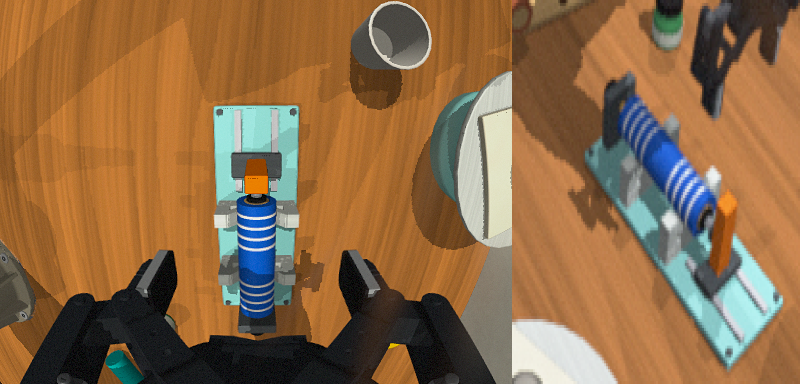

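The roller lies against the screw (scene view, far end) with the tail tip on its near end (pixel (256,197) in the wrist view). The gripper is clear.

```bash
python3 -c "
from workcell import ticket
print(ticket.hand_in())"
```

```text
the job is handed in; nothing more can be done
None
```

The job is handed in at about 26 s: the blue roller is seated in both V-blocks and against the stop screw, with the tail tip pressed in about half-way (about 4 N, estimated from the wrist force) and the gripper clear. The hand-in returned no verdict.

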